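# Set the support stand's leg to its length mark and cam it shut

## Robot

A 6-joint arm with a two-finger parallel gripper is mounted at the origin on the work surface. World frame = base frame: x ahead of the robot, y to its left, z up, the work surface at z = 0. Lengths are in mm, angles in degrees, forces in N, time in s.
With the tool pointing down it reaches from about 250 to 850 mm from the base axis. Payload 12.5 kg.
Tool frame: the origin (TCP) lies between the finger pads; the fingertips stand 25 mm ahead of it and the grasp point (between the pads) lies 6 mm ahead of it (robot.tip_reach is the z of the fingertips in the tool frame, in mm); z points along the fingers, y is the line along which they close (so a half turn about z gives the same grasp; the last joint's range is limited). The gripper opens to 93 mm and grips with 3 to 60 N. Pads are 15 mm wide; open, the fingers measure 128 mm over their backs; the gripper's body (75 mm by 188 mm) begins 65 mm behind the grasp point.
Start: joints at [-72.514, 20.094, 94.641, -0, 65.266, -4.847], TCP at [209.019, -508.719, 243.633] pointing down, gripper open.
Joint ranges: [-157.81, 157.81], [-45, 120.19], [0.68, 151.7], [-89.99, 269.99], [4.06, 180], [-164.3, 164.3]. Speed limits (degrees/s): [127.2, 127.2, 159.86, 180, 180, 180].

## Interface

Orientations are given as [roll, pitch, yaw] about the fixed x, y, z axes, in that order (R = Rz(yaw) Ry(pitch) Rx(roll)).
In Python, from station import robot gives the robot as it stands.
- The arm moves only by the tool play_rows, never from a script. Its argument "commands" is a list of rows, each a list of 2 entries, a list of its own where there are three numbers: the shift along the tool's x, y, z in units of 50 mm (1.0 is 50 mm), then the turn, a rotation vector about the tool's x, y, z in units of 8 degrees (1.0 is 8 degrees). A call has 1 to 8 rows; each row is the pose to reach, as a shift and turn from the pose commanded when the call began, along the tool's axes at that moment; what a row does not reach only later rows make up. A row lasts 1/10 s, in which the tool goes at most 50 mm and 8.59 degrees, less where a joint would pass 70% of its speed; a pose out of reach is approached as far as the arm can. A call with a gripper value outside its range is refused whole. "grip" is the gripper command: -1 is fully open, 1 is shut, values between are in proportion, set as the call begins (left out, the last holds). The fingers move at their own pace and stop on an object; "squeeze" is the grip in N (left out, the last holds). Time passes only in rows, so rows that repeat a pose let the fingers close. It gives the time, the measured TCP pose, the force, the opening and the grip force at its end, in the units of the state.
- robot.observe(): the state, without advancing time (a new reading comes with each control period).
- robot.grab_frame(name): name is "scene" or "side" or "wrist"; returns a dict with "color" (400x640x3 uint8, red, green, blue), "fx", "fy", "cx", "cy" (pixels), "R" (3x3) and "t" (3): a world point X has camera coordinates R X + t. Camera axes: x right, y down, z forward; pixel columns grow to the right and rows downward; lengths in mm; the calibration is good to about 2 mm. A picture is of the moment at which its call begins. There is no depth.
- robot.close_job(): hands the job in; it is judged then, once.
The state is a dict: "time": time; "joint_pos": joint angles; "joint_velocities": joint speeds; "joint_torque": joint torques, N m; "eef_pos": TCP position; "tool_rot": TCP orientation; "force": force on the tool from outside, world axes, zero at the start; "wrist_torque": the same for the moment, N m; "grip_width": opening from 0.0 (shut) to 1.0 (fully open); "finger_force": force on a finger pad.
Only numpy, scipy, OpenCV 4.12 (cv2) and the standard library are available. Lean on these libraries where they do the work, as an engineer would, in place of code of your own. Each camera call takes 0.05 s, during which the arm holds its last target. There are 200 camera calls.

## Task

Take hold of the rubber rest pad on top of the support stand's sliding leg and raise it until the pad's lower edge is level with the upper edge of the pointer on the rule beside it. Keeping it held there, turn the hand about the leg so that the fingers swing the upright paddle of the cam lever (counterclockwise seen from above) fully closed. Finish while still holding the pad at the mark with the lever closed, and leave the can, the spanner and the tray where they are.

Things in the scene. Friction and masses are not known exactly. Their poses are not given: they have to be found in the camera images.
- stand: Fixed stand, bolted down. Origin: centre of the underside of its round grey base (144 mm across, 14 mm high), z up, on the leg's axis. A 48 mm outer tube rises to a 56 mm collar, top 110 mm above the origin. On the stand's +y side, 105 mm from the axis, an upright flat rule (24 x 4 mm) rises to 190 mm. The gripper's body must stay above rule and paddle (both end at 190 mm).
- pad: Rest pad: upright black rubber cylinder, 36 mm across, 40 mm high, on top of the 22 mm steel leg; grip it by its sides from above. Origin: centre of its underside, z up. It swivels freely about the vertical, so a gripping hand can turn about the leg's axis. Leg and pad (0.5 to 0.75 kg) slide only straight up and down, 60 mm of travel, and sink when let go, even with the lever closed.
- pad_edge (a point): Centre of the pad's underside, that is the height of the pad's lower edge; z up, rises with the leg. At the start 135 to 141 mm above the stand's origin.
- pointer_tip (a point): The length mark: inner end of the upper face of the pointer's flat finger (12 mm wide, 4 mm thick), 76 mm from the leg's axis on the stand's +y side; axes as the stand's. The finger belongs to a dark steel clip (34 x 12 x 14 mm) on the rule. It stands 157 to 175 mm above the stand's origin; it is stiff, do not move it.
- cam_lever (a joint): Angle of the cam lever about the leg's vertical axis: 0 fully open, 0.8 rad fully closed (hard stop), growing counterclockwise seen from above; starts at 0 to 0.1. At angle q the paddle points from the axis in direction -1.75 + q rad from the stand's x axis (counterclockwise). It stays where left and takes about 0.12 N m (3 to 5 N at the paddle).
- paddle (a point): Middle of the top edge of the lever's upright aluminium paddle, 41.5 mm from the leg's axis; x radially outward, z up. The paddle is a radial plate 6 mm thick (8 mm at a round boss), 21 to 62 mm from the axis and 130 to 190 mm above the stand's origin. Fingers gripping the pad turn freely round the axis until one meets the paddle, and can then push it round.
- can: Bystander: closed aluminium can, 54 mm across, 105 mm high, origin under its centre. Leave alone.
- spanner: Bystander: steel spanner 170 mm long lying flat, along its x axis. Leave alone.
- tray: Bystander: steel parts tray 100 x 140 x 35 mm, origin under its centre. Leave alone.

How it is judged (in metres and radians):
On the way, in this order (a step that is already met when the one before it is completed fails the run):
1. the pad is held by the fingers at the mark (lower edge within 6 mm of the pointer's upper edge), the cam lever still open (z of pad_edge in the frame of pointer_tip between -0.006 and 0.006 m and contact force between the fingers and pad above 2 N and linear speed of pad below 0.03 m/s and value of joint cam_lever below 0.25 rad), for 0.2 s.
2. the cam lever is closed with the pad held at the mark (z of pad_edge in the frame of pointer_tip between -0.006 and 0.006 m and contact force between the fingers and pad above 2 N and value of joint cam_lever above 0.74 rad), for 0.2 s.
At the end, for the whole second after the job is handed in: The fingers still hold the pad (more than 2 N on it) at rest with its lower edge within 6 mm of the height of the pointer's upper edge, the cam lever is closed (above 0.74 of 0.8 rad) and the pointer is within 6 mm of where it was (all of step 2 and linear speed of pad below 0.03 m/s and distance of pointer_tip from where it was at the start of the episode below 0.006 m); the arm keeps its last pose, push and grip.
It fails at once if the cam lever is swung while the pad is more than 10 mm off the mark (value of joint cam_lever above 0.25 rad and (z of pad_edge in the frame of pointer_tip below -0.01 m or z of pad_edge in the frame of pointer_tip above 0.01 m)).
It fails at once if the pad is let go while the cam lever is swung (value of joint cam_lever above 0.25 rad and contact force between the fingers and pad below 0.5 N).
It fails at once if the can, the spanner or the tray is moved more than 20 mm (distance of any of can, spanner, tray from where it was at the start of the episode above 0.02 m).
It fails at once if the pointer is moved more than 6 mm (distance of pointer_tip from where it was at the start of the episode above 0.006 m).
It also fails if it takes over 38 s, if anything falls off the work surface, if the arm or the gripper's body presses on something with over 40 N, if the wrist force passes 120 N, or if a joint passes its speed limit or range.

## Working session

There is one attempt and no reset: what is moved stays moved. The work goes in short steps, Python scripts to look and compute and a tool call to move; the robot and the scene stay as the last step left them, time stands still between calls to the robot, and variables do not carry over. Pictures are saved under pics/ and viewed, at most 10 in all, crops included, and the job is handed in when it is done.

Besides the shell and the picture viewer there is one more tool, called after ">>>" as name(argument=value, ...), one argument or row to a line, values as JSON. play_rows: Moves the arm, as the interface text tells. Its arguments: {"type":"object","properties":{"commands":{"type":"array","items":{"type":"array"}},"grip":{"type":"number"},"squeeze":{"type":"number"}},"required":["commands"]}

```bash
mkdir -p pics; cat > h.py <<'E'
from station import robot
import numpy as np, cv2, pickle
def grab(n,f):
    d=robot.grab_frame(n); cv2.imwrite('pics/'+f+'.png',np.array(d['color'])[:,:,::-1]); pickle.dump(d,open(f+'.pkl','wb')); return d
def load(f): return pickle.load(open(f+'.pkl','rb'))
def ray(d,u,v):
    R=np.array(d['R']);t=np.array(d['t']).ravel()
    return -R.T@t, R.T@np.array([(u-d['cx'])/d['fx'],(v-d['cy'])/d['fy'],1])
def onz(d,u,v,z):
    c,r=ray(d,u,v); return c+r*(z-c[2])/r[2]
def proj(d,X):
    p=np.array(d['R'])@np.array(X,float)+np.array(d['t']).ravel(); return [d['fx']*p[0]/p[2]+d['cx'],d['fy']*p[1]/p[2]+d['cy']]
def tri(d1,p1,d2,p2):
    A=[];b=[]
    for d,p in((d1,p1),(d2,p2)):
        c,r=ray(d,*p); r/=np.linalg.norm(r); M=np.eye(3)-np.outer(r,r); A.append(M);b.append(M@c)
    A=np.vstack(A);b=np.hstack(b); x=np.linalg.lstsq(A,b,rcond=None)[0]; return x, np.linalg.norm(A@x-b)
E
python3 - <<'E'
from h import *
for n in('scene','side','wrist'):
    d=grab(n,n+'0'); print(n,d['fx'],ray(d,320,200))
print(robot.observe())
E
```

```text
scene 364.4207935314898 (array([1142.5255404 , -328.12660451,  663.56608309]), array([-0.66816078,  0.41932747, -0.61463522]))
side 389.78430178409343 (array([349.52098027, 604.88095483, 496.04700461]), array([ 0.32148775, -0.8026424 , -0.50240588]))
wrist 330.5792663843553 (array([ 287.29317704, -476.23704492,  383.15954937]), array([-0.27616902, -0.09558114, -0.95650813]))
{'time': 0.15, 'joint_pos': array([-7.25132736e+01,  2.01172103e+01,  9.46684234e+01, -4.71252470e-04,
        6.52652500e+01, -4.84636838e+00]), 'joint_velocities': array([-0.06498168, -0.01182476, -0.02775078, -0.05907774, -0.05061065,
       -0.01126528]), 'joint_torque': array([ 1.10619054e-03, -4.97460580e+01, -2.85341924e+01,  6.99614338e-02,
        2.46276311e-02, -6.45957084e-05]), 'eef_pos': array([ 208.9510005 , -508.50001569,  243.22611713]), 'tool_rot': array([-1.79949262e+02, -3.87255381e-03,  2.23332904e+01]), 'force': array([0.36247581, 0.42247144, 0.0346952 ]), 'wrist_torque': array([-0.01293161, -0.03900825,  0.01213553]), 'finger_force': 0.0, 'grip_width': 1.0013562202991935}
```

View pics/scene0.png

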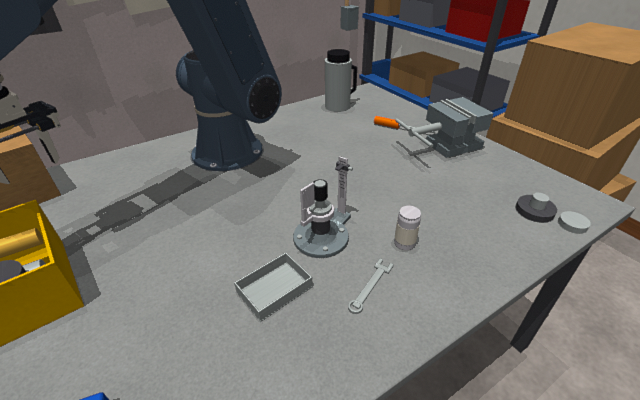

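View pics/side0.png

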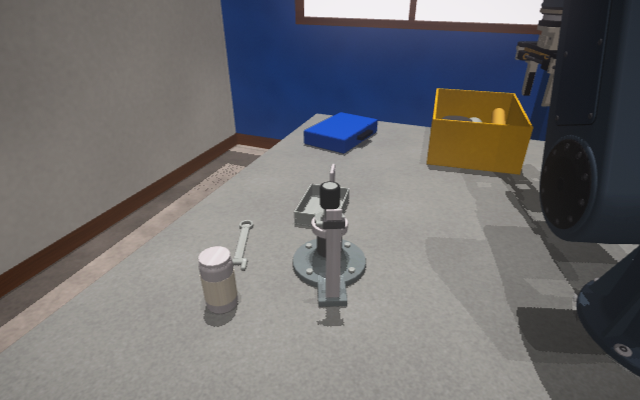

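The scene view shows the stand base near (321,237), the pad top near (320,183) and the rule top near (343,160). In the side view the pad top is near (330,187), with the rule at (333,205..300) in front of it. I'll enlarge both next.

```bash
python3 - <<'E'
from h import *
a=cv2.imread('pics/scene0.png')[145:265,275:375]; b=cv2.imread('pics/side0.png')[160:310,280:380]
a=cv2.resize(a,None,fx=4,fy=4,interpolation=cv2.INTER_NEAREST); b=cv2.resize(b,None,fx=4,fy=4,interpolation=cv2.INTER_NEAREST)
a=cv2.copyMakeBorder(a,0,120,0,0,cv2.BORDER_CONSTANT)
cv2.imwrite('pics/crop1.png',np.hstack([a,b]))
s,t=load('scene0'),load('side0')
for z in(0,7,14): print(onz(s,321,237,z),onz(t,329,262,z))
print('pad top',tri(s,(320,183),t,(330,186)),'rule top',tri(s,(343,159),t,(333,206)))
E
```

```text
[555.45128985  41.45556084   0.        ] [559.34976664  33.71503146   0.        ]
[561.64437274  37.55681553   7.        ] [556.38875389  41.77507703   7.        ]
[567.83745563  33.65807021  14.        ] [553.42774115  49.8351226   14.        ]
pad top (array([556.97331634,  40.03416234, 174.73511829]), np.float64(0.16947106062249348)) rule top (array([520.3229726 , 129.57621735, 191.26219387]), np.float64(2.3773292711667464))
```

View pics/crop1.png

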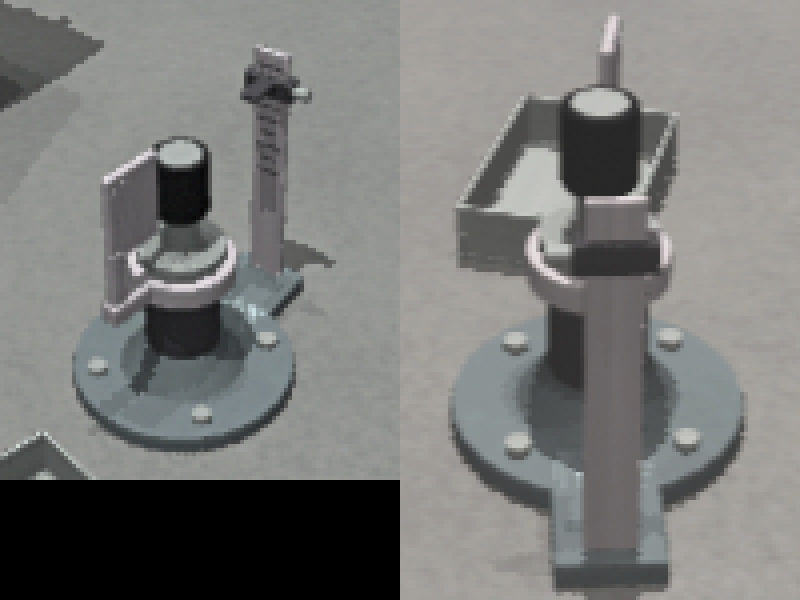

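The enlarged crop puts the pad top at scene (320.5,183.3) and side (330,185.8), and the rule top at scene (343,157.5) and side (333.8,210). The paddle points away from the rule, and the clip sits near the top of the rule.

```bash
cat >> h.py <<'E'
from scipy.spatial.transform import Rotation as Ro
def cmd(xyz,yaw,cur=None):
    o=robot.observe(); R0=Ro.from_euler('xyz',o['tool_rot'],degrees=True); R1=Ro.from_euler('xyz',[180,0,yaw],degrees=True)
    print('shift',(R0.inv().apply(np.array(xyz)-o['eef_pos'])/50).round(3),'turn',(np.degrees((R0.inv()*R1).as_rotvec())/8).round(3),'t',o['time'],'j',o['joint_pos'].round(0))
E
python3 - <<'E'
from h import *
s,t=load('scene0'),load('side0')
p,_=tri(s,(320.5,183.3),t,(330,185.8)); r,e=tri(s,(343,157.5),t,(333.8,210)); print(p,r,e)
d=r-p; print(np.hypot(*d[:2]),np.degrees(np.arctan2(d[1],d[0])))
cmd([557,40,310],150)
E
```

```text
[557.59186874  40.25595297 174.67649008] [515.11166616 135.35938924 189.7667735 ] 0.36014885923571777
104.15964286051674 114.06905866545283
shift [10.607 -7.503 -1.328] turn [-3.0000e-03 -7.0000e-03 -1.5958e+01] t 0.15 j [-73.  20.  95.  -0.  65.  -5.]
```

>>> play_rows(
  commands=[
    [[10.6,-7.5,-1.3],[0,0,-16]],
    [[10.6,-7.5,-1.3],[0,0,-16]],
    [[10.6,-7.5,-1.3],[0,0,-16]],
    [[10.6,-7.5,-1.3],[0,0,-16]],
    [[10.6,-7.5,-1.3],[0,0,-16]],
    [[10.6,-7.5,-1.3],[0,0,-16]],
    [[10.6,-7.5,-1.3],[0,0,-16]],
    [[10.6,-7.5,-1.3],[0,0,-16]],
  ],
  grip=-1,
)

```text
time: 0.95
eef_pos: [422.8, -170.7, 283.8]
tool_rot: [180.0, 0.0, 91.4]
force: [2.2, -1.2, -0.1]
grip_width: 1.001
finger_force: 0.0
```

```bash
python3 -c "
from h import *
cmd([557.5,40,300],150)"
```

```text
shift [ 4.145  2.798 -0.325] turn [ 1.000e-03  1.000e-03 -7.321e+00] t 0.95 j [-28.   8. 105.  -0.  67. -29.]
```

>>> play_rows(
  commands=[
    [[4.15,2.8,-0.32],[0,0,-7.3]],
    [[4.15,2.8,-0.32],[0,0,-7.3]],
    [[4.15,2.8,-0.32],[0,0,-7.3]],
    [[4.15,2.8,-0.32],[0,0,-7.3]],
    [[4.15,2.8,-0.32],[0,0,-7.3]],
    [[4.15,2.8,-0.32],[0,0,-7.3]],
    [[4.15,2.8,-0.32],[0,0,-7.3]],
    [[4.15,2.8,-0.32],[0,0,-7.3]],
  ],
)

```text
time: 1.75
eef_pos: [558.2, 37.9, 299.1]
tool_rot: [-180.0, -0.0, 149.6]
force: [0.7, -1.3, -1.1]
grip_width: 1.0
finger_force: 0.0
```

```bash
python3 -c "
from h import *
d=grab('wrist','w1'); grab('side','side1')
print(ray(d,320,200),proj(d,[557.5,40,175]),proj(d,[515,135,190]),proj(d,[527,110,165]))
cmd([557.5,40,300],150)
a=cv2.resize(cv2.imread('pics/w1.png'),(800,500)); cv2.imwrite('pics/w1b.png',a)"
```

```text
(array([486.34003687,  80.80932287, 439.12997011]), array([ 0.2430533 , -0.15973835, -0.95693345])) [np.float64(325.85130432613937), np.float64(202.13240068221822)] [np.float64(410.5532241812605), np.float64(95.65571179033428)] [np.float64(381.5533813541494), np.float64(125.79924314919286)]
shift [ 0.037  0.039 -0.014] turn [-0.001 -0.003 -0.091] t 1.85 j [ -1.  18.  89.   0.  73. -60.]
```

View pics/w1b.png

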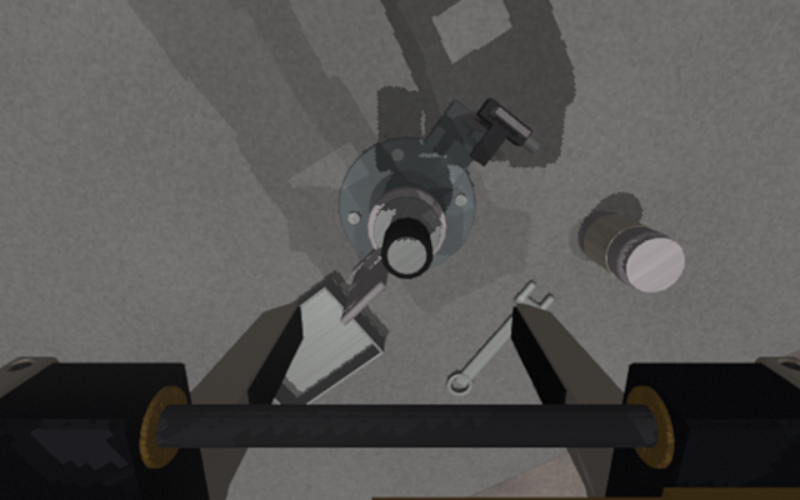

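The wrist view shows the pad top at (325.6,205.6) in full-size pixels and the pointer finger's inner end near (385,128). The paddle is at the lower left, clear of both fingers. I'll zoom in on the pointer.

```bash
python3 -c "
from h import *
d=load('w1'); s=load('scene0'); t=load('side0')
print('pad',onz(d,325.6,205.6,175))
for z in (157,166,175): print(z,proj(s,[526.6,109.4,z]),proj(t,[526.6,109.4,z]),proj(d,[526.6,109.4,z]))
f=lambda n,x,y,w,h,k:cv2.resize(cv2.imread('pics/'+n+'.png')[y:y+h,x:x+w],None,fx=k,fy=k,interpolation=cv2.INTER_CUBIC)
a=f('scene0',325,150,40,40,10);b=f('w1',355,65,80,80,5)
cv2.imwrite('pics/crop2.png',np.hstack([a,b]))"
```

```text
pad [560.02712515  38.28352361 175.        ]
157 [np.float64(336.9291691863775), np.float64(173.96224372389588)] [np.float64(332.42394001512446), np.float64(218.04857355977177)] [np.float64(379.12673772366315), np.float64(125.01409626541786)]
166 [np.float64(336.9851356568669), np.float64(170.9276462307399)] [np.float64(332.5021089198131), np.float64(213.29097931494573)] [np.float64(380.8659226664459), np.float64(125.83903417520786)]
175 [np.float64(337.0418003069724), np.float64(167.85519224789522)] [np.float64(332.581423776592), np.float64(208.46363898514176)] [np.float64(382.72083845193106), np.float64(126.71886605120498)]
```

View pics/crop2.png

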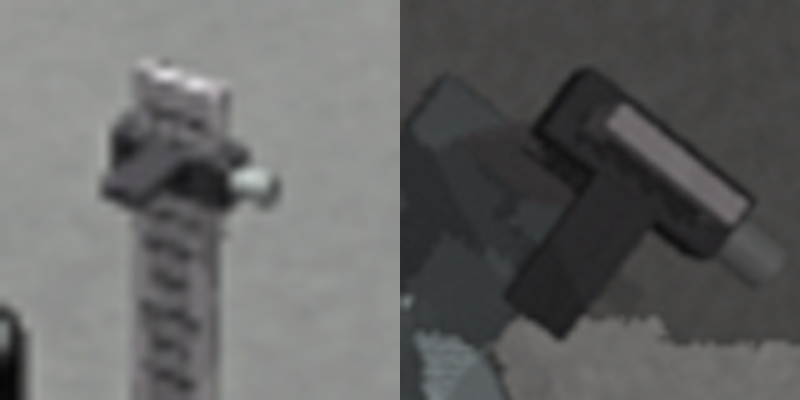

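Scene crop: the finger's inner end has its upper edge near full-size (337.2,168.3). In the wrist view the end's midpoint is near (381.4,128.2).

```bash
python3 -c "
from h import *
d=load('w1'); s=load('scene0'); t=load('side0'); t1=load('side1')
g=lambda q:np.array(q['color']).astype(int).sum(2)//3
print('scene rows162-173 cols333-346\n',g(s)[162:174,333:347])
print('side cols 322-345\n',g(t)[208:234,322:346:2])
print(tri(s,(337.2,168.3),d,(381.4,128.2)),tri(s,(337.2,168.3),d,(381.4,125)))
u=np.array([-.408,.913])
for r in(99,105,111):
  X=np.array([557.5,40])+u*r; print(r,[(z,np.round(proj(t,[*X,z]),1)) for z in(190,175,170,165,160,155)])
"
```

```text
scene rows162-173 cols333-346
 [[154 154 155 118  84  87 107  91 107  91  88  59  87 121]
 [149 153 155  73  60  82  82  80  99  95 113 104  93 106]
 [147 152 154  60  32  44  66  80  81  66  81  95 109 104]
 [149 151 153  61  35  57  79  83  82  81  81  86  87  86]
 [147 152 150  66  71  82  84  84  83  66  41  43  47  66]
 [148 150 122  90  83  84  83  81  63  35  23  37  38  39]
 [151 148  92  80  80  83  80  60  39  29  29  39  41  35]
 [150 145  81  46  48  66  56  54  71  54  42  42  38  35]
 [148 147 142 118  76  56  58  84  91  93  93  78  56  46]
 [144 147 147 146 143 107  87  72  58  75  91  90  88  85]
 [141 144 146 145 144 112 106  90  89  90  76  71  86  91]
 [145 141 143 145 146 124  91  85  91  94  92  89  87  85]]
side cols 322-345
 [[138  39  39  39  39  39  40  76 187 166  75  86]
 [186  92 130 164 161 166 202 222 223 215 107  79]
 [190 102 162 188 182 175 185 182 168 150  95  75]
 [187 100 105 121 119 117 123 117 113 108  85  83]
 [175  96  91 105 105 104 109 106 104 103  85  78]
 [163  94  92 105 106 104 109 106 104 105 135 129]
 [151  94  92 104 106 103 109 107 1
[... 1007 characters left out ...]
 108.5683645 , 174.35485414]), np.float64(0.8277930063029327)) (array([525.54976432, 109.89446875, 172.82563855]), np.float64(0.8853889588036443))
99 [(190, array([333.8, 207.9])), (175, array([333.7, 216.3])), (170, array([333.6, 219.1])), (165, array([333.6, 221.8])), (160, array([333.5, 224.5])), (155, array([333.5, 227.2]))]
105 [(190, array([334.1, 210. ])), (175, array([334. , 218.4])), (170, array([333.9, 221.2])), (165, array([333.9, 223.9])), (160, array([333.8, 226.7])), (155, array([333.8, 229.3]))]
111 [(190, array([334.4, 212.1])), (175, array([334.2, 220.6])), (170, array([334.2, 223.4])), (165, array([334.1, 226.1])), (160, array([334.1, 228.9])), (155, array([334. , 231.6]))]
```

Pointer mark is about 172.5 mm (side clip top about 173, scene finger edge about 172). The pad edge is about 135.5, so the lift is about 37 mm. Next: descend onto the pad.

```bash
python3 -c "
from h import *
cmd([558.2,39.6,160],150)"
```

```text
shift [0.02  0.039 2.786] turn [-0.001 -0.003 -0.091] t 1.85 j [ -1.  18.  89.   0.  73. -60.]
```

>>> play_rows(
  commands=[
    [[0.02,0.04,0.6],[0,0,-0.1]],
    [[0.02,0.04,1.2],[0,0,-0.1]],
    [[0.02,0.04,1.8],[0,0,-0.1]],
    [[0.02,0.04,2.3],[0,0,-0.1]],
    [[0.02,0.04,2.6],[0,0,-0.1]],
    [[0.02,0.04,2.79],[0,0,-0.1]],
    [[0.02,0.04,2.79],[0,0,-0.1]],
  ],
)

```text
time: 2.55
eef_pos: [557.9, 39.5, 159.2]
tool_rot: [-180.0, -0.1, 150.2]
force: [0.2, 0.1, 0.2]
grip_width: 0.997
finger_force: 0.0
```

>>> play_rows(
  commands=[
    [[0,0,0],[0,0,0]],
    [[0,0,0],[0,0,0]],
    [[0,0,0],[0,0,0]],
    [[0,0,0],[0,0,0]],
    [[0,0,0],[0,0,0]],
    [[0,0,0],[0,0,0]],
    [[0,0,0],[0,0,0]],
    [[0,0,0],[0,0,0]],
  ],
  grip=1,
  squeeze=30,
)

```text
time: 3.35
eef_pos: [557.6, 38.5, 160.0]
tool_rot: [-179.8, -0.0, 150.3]
force: [-3.5, -5.7, 4.9]
grip_width: 0.384
finger_force: 30.0
```

The grasp is sound: the opening is 35.7 mm. Next I lift about 37 mm, with a 1 mm shift to relieve the side load.

>>> play_rows(
  commands=[
    [[0,-0.02,-0.1],[0,0,0]],
    [[0,-0.02,-0.2],[0,0,0]],
    [[0,-0.02,-0.3],[0,0,0]],
    [[0,-0.02,-0.4],[0,0,0]],
    [[0,-0.02,-0.5],[0,0,0]],
    [[0,-0.02,-0.6],[0,0,0]],
    [[0,-0.02,-0.7],[0,0,0]],
    [[0,-0.02,-0.74],[0,0,0]],
  ],
)

```text
time: 4.15
eef_pos: [557.5, 38.4, 197.1]
tool_rot: [-179.9, -0.0, 150.3]
force: [-0.2, -5.9, -6.5]
grip_width: 0.383
finger_force: 30.0
```

```bash
python3 -c "
from h import *
s=grab('scene','s2');t=grab('side','t2'); o=robot.observe(); print(o['time'],o['eef_pos'],o['force'],o['grip_width'],o['finger_force'])
A=(558,39)
for z in(166.5,172.5,178.5): print(z,proj(s,[*A,z]),proj(t,[*A,z]))
f=lambda n,x,y,w,h,k:cv2.resize(cv2.imread('pics/'+n+'.png')[y:y+h,x:x+w],None,fx=k,fy=k,interpolation=cv2.INTER_NEAREST)
cv2.imwrite('pics/crop3.png',np.hstack([f('s2',290,145,66,90,6),f('t2',300,150,66,90,6)]))
"
```

```text
4.25 [557.470431    38.42619147 197.09100402] [-0.89815597 -5.78141537 -4.71521951] 0.3826790284145828 29.999037981033325
166.5 [np.float64(319.8693927629335), np.float64(186.21352891350745)] [np.float64(329.5510168534442), np.float64(189.80206221962862)]
172.5 [np.float64(319.8340727575247), np.float64(184.1144652565825)] [np.float64(329.58565439185406), np.float64(186.7999722776949)]
178.5 [np.float64(319.79844071581846), np.float64(181.99685732017215)] [np.float64(329.6205981908904), np.float64(183.77133824549273)]
```

View pics/crop3.png

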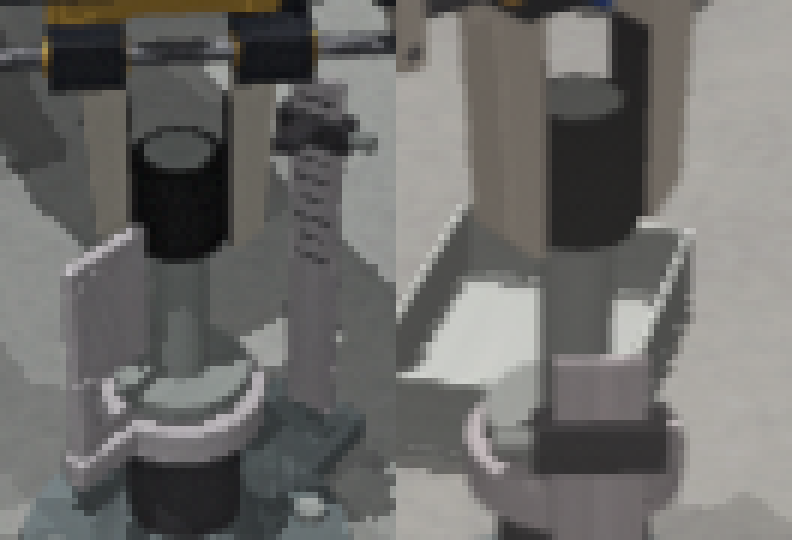

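Pad top is at scene (320,169.7) and side y of about 166.2, so z is about 212.8 and the edge about 172.7, which is at the mark. The lever is still open. I'll hold briefly, then turn.

>>> play_rows(
  commands=[
    [[0,0,0],[0,0,0]],
    [[0,0,0],[0,0,0]],
    [[0,0,0],[0,0,0]],
    [[0,0,0],[0,0,0]],
  ],
)

```text
time: 4.65
eef_pos: [557.5, 38.4, 196.9]
tool_rot: [-179.9, -0.0, 150.3]
force: [-1.1, -6.9, -4.3]
grip_width: 0.382
finger_force: 30.0
```

>>> play_rows(
  commands=[
    [[0,0,0],[0,0,-0.3]],
    [[0,0,0],[0,0,-0.6]],
    [[0,0,0],[0,0,-0.9]],
    [[0,0,0],[0,0,-1.2]],
    [[0,0,0],[0,0,-1.5]],
    [[0,0,0],[0,0,-1.8]],
    [[0,0,0],[0,0,-2.1]],
    [[0,0,0],[0,0,-2.4]],
  ],
)

```text
time: 5.45
eef_pos: [557.3, 38.1, 196.8]
tool_rot: [-179.9, -0.1, 169.6]
force: [-2.1, -7.7, -4.9]
grip_width: 0.385
finger_force: 30.9
```

```bash
python3 -c "
from h import *
o=robot.observe(); print(o['wrist_torque'],o['force'],o['finger_force'],o['joint_pos'])"
```

```text
[-1.29452578  0.1564819  -0.15797011] [-2.05749043 -7.65377482 -4.94000246] 30.93233959749341 [-8.24445185e-01  2.40403562e+01  9.59998917e+01 -9.35134334e-02
  6.00596777e+01 -8.03584563e+01]
```

>>> play_rows(
  commands=[
    [[0,0,0],[0,0,-0.3]],
    [[0,0,0],[0,0,-0.6]],
    [[0,0,0],[0,0,-0.9]],
    [[0,0,0],[0,0,-1.2]],
    [[0,0,0],[0,0,-1.5]],
    [[0,0,0],[0,0,-1.8]],
    [[0,0,0],[0,0,-2.1]],
    [[0,0,0],[0,0,-2.4]],
  ],
)

```text
time: 6.25
eef_pos: [557.3, 37.8, 196.8]
tool_rot: [-179.9, -0.1, -171.2]
force: [-2.2, -10.8, -3.9]
grip_width: 0.385
finger_force: 31.0
```

```bash
python3 -c "
from h import *
o=robot.observe(); print(o['wrist_torque'],o['force'],o['finger_force'],o['joint_pos'])"
```

```text
[-1.56256063  0.155416   -0.10018696] [ -2.23130276 -10.82797789  -3.85459352] 30.974382497370243 [ -0.84139471  24.03928158  95.99873882  -0.12805497  60.06068997
 -99.5587188 ]
```

>>> play_rows(
  commands=[
    [[0,0,0],[0,0,-0.3]],
    [[0,0,0],[0,0,-0.6]],
    [[0,0,0],[0,0,-0.9]],
    [[0,0,0],[0,0,-1.2]],
    [[0,0,0],[0,0,-1.5]],
  ],
)

```text
time: 6.75
eef_pos: [557.4, 37.6, 196.8]
tool_rot: [-179.9, -0.1, -159.2]
force: [-1.6, -11.3, -4.7]
grip_width: 0.383
finger_force: 31.1
```

```bash
python3 -c "
from h import *
o=robot.observe(); print(o['wrist_torque'],o['force'],o['finger_force'],o['joint_pos'])
s=grab('scene','s3');t=grab('side','t3')
f=lambda n,x,y,w,h,k:cv2.resize(cv2.imread('pics/'+n+'.png')[y:y+h,x:x+w],None,fx=k,fy=k,interpolation=cv2.INTER_NEAREST)
cv2.imwrite('pics/crop4.png',np.hstack([f('s3',290,145,66,90,6),f('t3',300,150,66,90,6)]))"
```

```text
[-1.74804493  0.13754934 -0.14367896] [ -1.57106537 -11.28012801  -4.68184424] 31.07215192168951 [  -0.85397273   24.03832421   95.99628311   -0.14539623   60.05389056
 -111.56032347]
```

View pics/crop4.png

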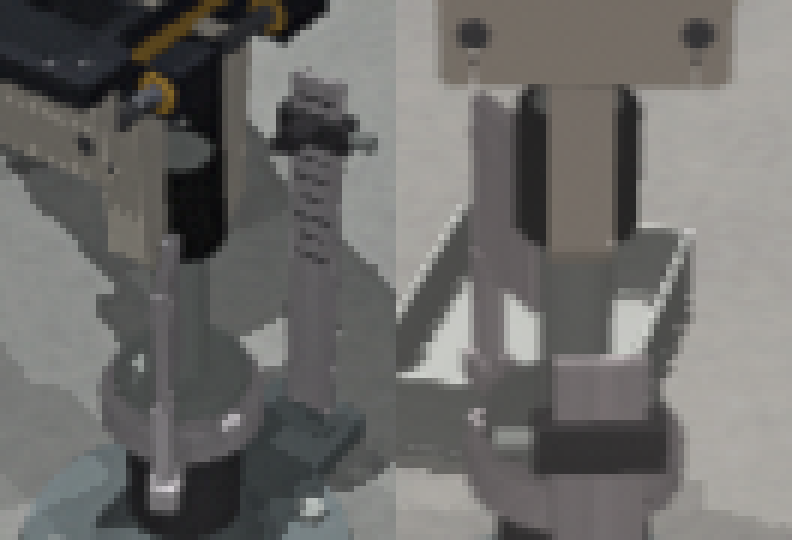

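The lever has swung most of the way: its outer edge in the scene view is near (317.5,190), which puts it at about -38°. The pad is still at the mark. I'll turn on gently to the stop.

>>> play_rows(
  commands=[
    [[0,0,0],[0,0,-0.2]],
    [[0,0,0],[0,0,-0.4]],
    [[0,0,0],[0,0,-0.6]],
    [[0,0,0],[0,0,-0.8]],
    [[0,0,0],[0,0,-0.8]],
  ],
)

```text
time: 7.35
eef_pos: [557.4, 37.6, 196.8]
tool_rot: [-179.9, -0.1, -152.9]
force: [-1.6, -11.1, -5.1]
grip_width: 0.382
finger_force: 30.8
```

```bash
python3 -c "
from h import *
o=robot.observe(); print(o['wrist_torque'],o['force'],o['finger_force'],o['joint_pos'])"
```

```text
[-1.77228479  0.03393288 -0.11032514] [ -1.56239194 -11.09145681  -5.08957322] 30.811800844967365 [  -0.85615353   24.04377089   95.99432349   -0.1545699    60.04646797
 -117.9170339 ]
```

>>> play_rows(
  commands=[
    [[0,0,0],[0,0,-0.1]],
    [[0,0,0],[0,0,-0.2]],
    [[0,0,0],[0,0,-0.2]],
  ],
)

```text
time: 7.65
eef_pos: [557.4, 37.5, 196.8]
tool_rot: [-179.9, -0.1, -151.3]
force: [-1.0, -10.8, -4.9]
grip_width: 0.384
finger_force: 30.9
```

```bash
python3 -c "
from h import *
o=robot.observe(); print(o['wrist_torque'],o['force'],o['finger_force'],o['joint_pos'])"
```

```text
[-1.87325297  0.05597359 -0.13457139] [ -1.00081366 -10.79167811  -4.90362826] 30.912643801420927 [  -0.85841181   24.04211817   95.99212424   -0.15803673   60.04797691
 -119.4870027 ]
```

No stop yet, as the torque is still level. I'll continue in small steps.

>>> play_rows(
  commands=[
    [[0,0,0],[0,0,-0.1]],
    [[0,0,0],[0,0,-0.2]],
    [[0,0,0],[0,0,-0.2]],
  ],
)

```text
time: 7.95
eef_pos: [557.4, 37.5, 196.8]
tool_rot: [-179.9, -0.1, -149.7]
force: [-1.6, -11.1, -5.2]
grip_width: 0.388
finger_force: 31.8
```

```bash
python3 -c "
from h import *
o=robot.observe(); print(o['wrist_torque'],o['force'],o['finger_force'])"
```

```text
[-1.94498718  0.03109709 -0.18615267] [ -1.64919301 -11.12339595  -5.24216877] 31.78021240979433
```

>>> play_rows(
  commands=[
    [[0,0,0],[0,0,-0.1]],
    [[0,0,0],[0,0,-0.2]],
    [[0,0,0],[0,0,-0.2]],
  ],
)

```text
time: 8.25
eef_pos: [557.3, 37.4, 196.8]
tool_rot: [-179.9, -0.2, -148.1]
force: [-1.9, -13.3, -3.9]
grip_width: 0.385
finger_force: 34.2
```

```bash
python3 -c "
from h import *
o=robot.observe(); print(o['wrist_torque'],o['force'],o['finger_force'])
s=grab('scene','s4');t=grab('side','t4')
for a in(-40,-35,-32,-30,-28): 
  X=[558+62*np.cos(np.radians(a)),39+62*np.sin(np.radians(a)),175]; print(a,np.round(proj(s,X),1),np.round(proj(t,X),1))
f=lambda n,x,y,w,h,k:cv2.resize(cv2.imread('pics/'+n+'.png')[y:y+h,x:x+w],None,fx=k,fy=k,interpolation=cv2.INTER_NEAREST)
cv2.imwrite('pics/crop5.png',np.hstack([f('s4',290,145,66,90,6),f('t4',300,150,66,90,6)]))"
```

```text
[-2.15659295  0.2009749  -0.48089387] [ -1.85289302 -13.34893387  -3.90585736] 34.219132885336876
-40 [316.2 199.6] [313.3 171.9]
-35 [318.7 199.7] [310.8 172.5]
-32 [320.2 199.7] [309.3 172.9]
-30 [321.2 199.6] [308.4 173.3]
-28 [322.1 199.6] [307.5 173.6]
```

View pics/crop5.png

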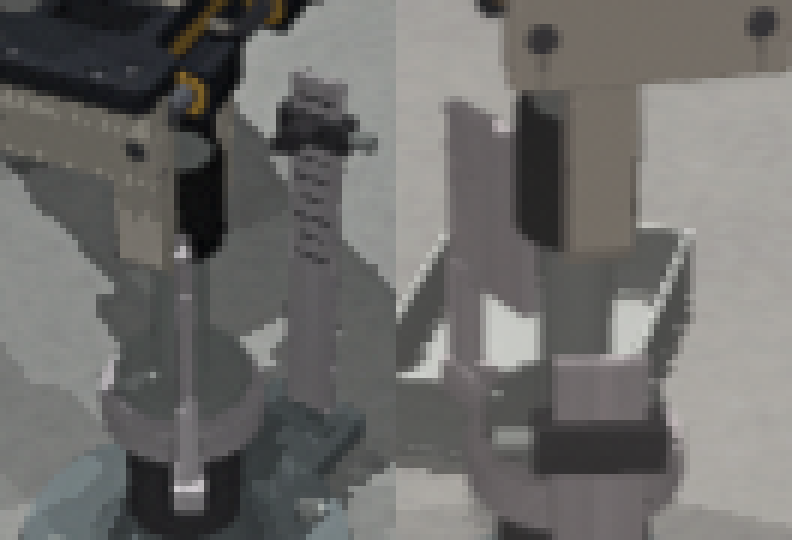

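The torque has jumped to 0.48 N m at the stop. The paddle's outer edge is at scene column 321, about -30.5°, which is the closed direction. The pad bottom has not moved. I'll hold for step 2 and hand in.

>>> play_rows(
  commands=[
    [[0,0,0],[0,0,-0.05]],
    [[0,0,0],[0,0,-0.05]],
    [[0,0,0],[0,0,-0.05]],
    [[0,0,0],[0,0,-0.05]],
    [[0,0,0],[0,0,-0.05]],
    [[0,0,0],[0,0,-0.05]],
  ],
)

```text
time: 8.95
eef_pos: [557.3, 37.3, 196.8]
tool_rot: [-179.9, -0.2, -147.8]
force: [-2.6, -13.4, -4.2]
grip_width: 0.385
finger_force: 34.7
```

```bash
python3 -c "
from h import *
o=robot.observe(); print(o['time'],o['wrist_torque'],o['force'],o['finger_force'])
print(robot.close_job())"
```

```text
8.95 [-2.15410204  0.26852771 -0.53755503] [ -2.56453261 -13.40926838  -4.21034119] 34.67916302382946
the job is handed in; nothing more can be done
None
```

I handed the job in at about 9 s, with no verdict returned: the pad is held at about 35 N with its lower edge at the mark to within about 2 mm by camera, the cam lever is against its closed stop, and the can, spanner and tray were not touched.

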